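# Prop open the bin of spray-can caps

## Task

Open the red-lidded bin of spray-can caps by its knob and prop the lid on its stay: raise it nearly as far as it goes so that the steel leg drops into its notch, then ease it back onto the leg and let go, so that it stays open by itself for a hand to scoop inside. Do not let the lid slam. Leave the blue-lidded bin shut.

Things in the scene. Friction and masses are not known exactly. Their poses are not given: they have to be found in the camera images.
- red_lid (a joint): Angle (rad) of the red lid (188 x 172 x 10 mm, 0.25 to 0.5 kg): 0 shut and level, growing as its near edge swings up and away from the robot, hard stop at 1.40. The hinge is free: let go, it falls shut unless propped. Once raised past 1.28, its stay's foot has dropped in the notch; lowered from there it comes to rest on the stay at about 1.15 and stays.
- red_lid_knob (a point): Centre of the red lid's knob, a black cylinder 24 mm thick, 40 mm long on a thin stem near the lid's front edge, 35 mm above the lid's top. Its y axis is the cylinder's, parallel to the hinge; pinched by its flat ends it can turn in the fingers. Lid shut: 175 mm above the table, 155 mm nearer than the hinge, 45 mm higher; x level towards the hinge, z up; axes turn with the lid.
- red_lid_hinge (a point): Middle of the red lid's hinge line, fixed, 130 mm above the table on the far wall of its plywood bin (180 deep, 170 wide, 130 mm high). y along the hinge; lid shut: x away from the bin, z up. Stay: a 100 mm steel leg pinned to the lid's side at the bin's left seen from the robot; its foot slides along a ledge outside the bin and drops in the notch by itself.
- blue_lid (a joint): Angle (rad) of the blue lid of a second fixed bin of the same build, standing beside the first on either side: 0 = shut. Not to be opened.

How it is judged (in metres and radians):
At the end, for the whole second after the job is handed in: The red lid rests on its stay, still, at 1.15 rad open (between 1.07 and 1.23), and the blue lid is shut (below 0.05 rad) (value of joint red_lid between 1.07 and 1.23 rad and velocity of joint red_lid between -0.05 and 0.05 rad/s and value of joint blue_lid below 0.05 rad); the robot touches nothing.
It fails at once if the red lid slams (falls at more than 4 rad/s) (velocity of joint red_lid below -4 rad/s).
It fails at once if the blue lid is lifted by more than 0.15 rad (value of joint blue_lid above 0.15 rad).
It also fails if it takes over 35 s, if anything falls off the work surface, if the arm or the gripper's body presses on something with over 40 N, if the wrist force passes 120 N, or if a joint passes its speed limit or range.

## Robot

A 6-joint arm with a two-finger parallel gripper is mounted at the origin on the work surface. World frame = base frame: x ahead of the robot, y to its left, z up, the work surface at z = 0. Lengths are in m, angles in degrees, forces in N, time in s.
With the tool pointing down it reaches from about 0.425 to 1.125 m from the base axis. Payload 14.9 kg.
Tool frame: the origin (TCP) lies between the finger pads; the fingertips stand 11 mm ahead of it and the grasp point (between the pads) lies 8 mm behind it (arm.finger_overhang is the z of the fingertips in the tool frame, in m); z points along the fingers, x is the direction in which the jaws open and shut, and the axes are right-handed (so a half turn about z gives the same grasp; the last joint's range is limited). The gripper opens to 91 mm and grips with 3 to 60 N. Pads are 32 mm wide; open, the fingers measure 118 mm over their backs; the gripper's body (76 mm by 178 mm) begins 60 mm behind the grasp point.
Start: joints at [66.962, 21.709, 99.362, -0, 58.929, -1.908], TCP at [0.252, 0.653, 0.225] pointing down, gripper open.
Joint ranges: [-158.91, 158.91], [-42.39, 125.64], [0.06, 152.35], [-60.88, 240.88], [17.5, 164.5], [-176.32, 176.32]. Speed limits (degrees/s): [108.29, 108.29, 136.94, 180, 180, 180].

## Interface

Orientations are given as [roll, pitch, yaw] about the fixed x, y, z axes, in that order (R = Rz(yaw) Ry(pitch) Rx(roll)).
In Python, from plant import arm gives the robot as it stands.
- The arm moves only by the tool carry_out, never from a script. Its argument "increments" is a list that holds one entry, the list of rows, each a list of 7 numbers: the turn, a rotation vector about the tool's x, y, z in rad, then the shift along the tool's x, y, z in mm, then the finger opening in mm, from 0 to 91.2. In form: [[[rx, ry, rz, x, y, z, hand], ...]]. A call has 1 to 10 rows; each row is the pose to reach, as a shift and turn from the pose commanded when the call began, along the tool's axes at that moment; what a row does not reach only later rows make up. A row lasts 1/12 s, in which the tool goes at most 41.7 mm and 7.16 degrees, less where a joint would pass 70% of its speed; a pose out of reach is approached as far as the arm can. A call with a gripper value outside its range is refused whole. The fingers move at their own pace and stop on an object; the grip force is fixed at half the most. Time passes only in rows, so rows that repeat a pose let the fingers close. It gives the time, the measured TCP pose, the force and the opening at its end, in the units of the state.
- arm.get_state(): the state, without advancing time (a new reading comes with each control period).
- arm.snapshot(name): name is "side" or "top"; returns a dict with "img" (480x640x3 uint8, red, green, blue), "range_z" (480x640 float32, m along the optical axis (not along the pixel's ray), 0 where there is no reading), "fx", "fy", "cx", "cy" (pixels), "R" (3x3) and "t" (3): a world point X has camera coordinates R X + t. Camera axes: x right, y down, z forward; pixel columns grow to the right and rows downward; lengths in m; the calibration is good to about 2 mm. A picture is of the moment at which its call begins.
- arm.sign_off(): hands the job in, once; it reports no verdict.
The state is a dict: "clock": time; "q": joint angles; "joint_vel": joint speeds; "joint_torque": joint torques, N m; "tool_pos": TCP position; "tcp_rot": TCP orientation; "force": force on the tool from outside, world axes, zero at the start; "wrist_torque": the same for the moment, N m; "gripper_width": opening from 0.0 (shut) to 1.0 (fully open).
Only numpy, scipy, OpenCV 4.12 (cv2) and the standard library are available. Lean on these libraries where they do the work, as an engineer would, in place of code of your own. Each camera call takes 0.05 s, during which the arm holds its last target.

## Working session

There is one attempt and no reset: what is moved stays moved. The work goes in short steps, Python scripts to look and compute and a tool call to move; the robot and the scene stay as the last step left them, time stands still between calls to the robot, and variables do not carry over. Pictures are saved under pics/ and viewed, and the job is handed in when it is done.

Besides the shell and the picture viewer there is one more tool, called after "Call:" as name(argument=value, ...) on one line, values as JSON. carry_out: Moves the arm, as the interface text tells. Its arguments: {"type":"object","properties":{"increments":{"type":"array"}},"required":["increments"]}

```bash
mkdir -p pics; ls; python3 - <<'E'
from plant import arm
import cv2,numpy as np
print(arm.get_state())
for n in ("side","top"):
    s=arm.snapshot(n); cv2.imwrite(f"pics/{n}0.png",s["img"][:,:,::-1]); np.savez(f"{n}0.npz",**s)
    print(n,s["fx"],s["cx"],s["cy"],s["R"],s["t"])
E
```

```text
pics
{'clock': 0.0, 'q': array([ 6.69615052e+01,  2.17386985e+01,  9.93934056e+01,  2.26093251e-04,
        5.89285199e+01, -1.90813062e+00]), 'joint_vel': array([-0.09792947, -0.00337468,  0.02399156,  0.05263604, -0.03607932,
        0.03933787]), 'joint_torque': array([-1.82995031e-03, -7.63704658e+01, -4.34378242e+01,  6.50989381e-02,
        4.24588937e-02, -1.20479026e-04]), 'tool_pos': array([0.25220864, 0.65259798, 0.22430506]), 'tcp_rot': array([-1.79997788e+02,  6.05838731e-02,  6.88695202e+01]), 'force': array([ 0.40335154,  0.57271748, -0.18591129]), 'wrist_torque': array([-0.04017425,  0.03798186, -0.02398159]), 'gripper_width': 0.9977445570009491}
side 467.5248113800735 324.6685256136387 237.99067601830646 [[-9.92427801e-01 -1.22828102e-01  5.63820517e-04]
 [-9.45059740e-02  7.60642209e-01 -6.42255440e-01]
 [ 7.84581512e-02 -6.37445438e-01 -7.66490464e-01]] [0.55395311 0.1599204  0.77294279]
top 473.00965655869084 321.07591425154163 244.16160901001908 [[-0.01270561 -0.99988293 -0.00852613]
 [-0.99518508  0.01347375 -0.09708302]
 [ 0.09718653  0.00725158 -0.99523977]] [-0.00587423  0.5747006   0.86521051]
```

View pics/side0.png

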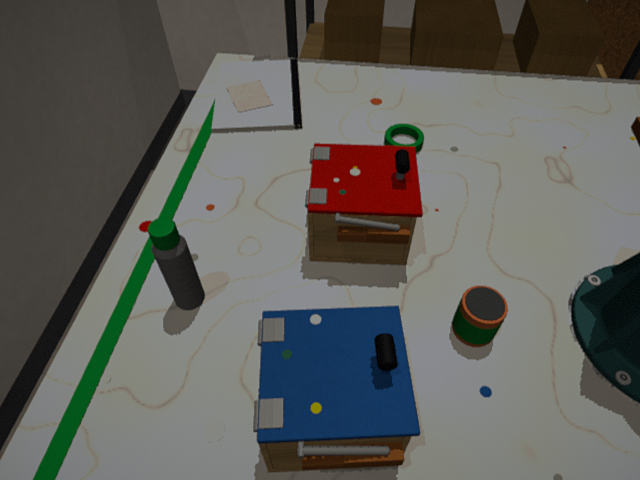

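View pics/top0.png

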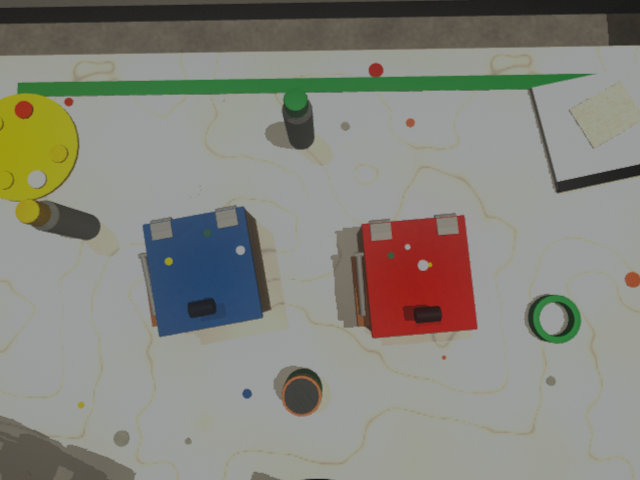

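The side view shows the red bin with its lid at about (365,178) and knob at (402,162), and the blue bin nearer that camera. In the top view the red lid spans columns 362–476 and rows 215–337, its knob is at (428,314), and the stay runs along the left side at (360,285). Next I measure it.

```bash
cat > h.py <<'E'
import numpy as np,cv2
def pts(s):
    v,u=np.mgrid[0:480,0:640]; z=s["range_z"]
    c=np.stack([(u-s["cx"])/s["fx"]*z,(v-s["cy"])/s["fy"]*z,z],-1)
    return (c-s["t"])@s["R"]
def redm(s):
    i=s["img"].astype(int); return (i[...,0]>90)&(i[...,1]<50)&(i[...,2]<50)
E
python3 - <<'E'
from h import *
for n in ("side","top"):
    s=dict(np.load(n+"0.npz")); P=pts(s); i=s["img"].astype(int)
    m=redm(s)&(P[...,2]>.12)&(P[...,2]<.16)&(s["range_z"]>0)
    q=P[m]; print(n,m.sum(),q.mean(0),np.percentile(q[:,2],[5,50,95]))
    r=cv2.minAreaRect(q[:,:2].astype(np.float32)); print(r,cv2.boxPoints(r).tolist())
    c=np.array(r[0])
    k=(i.max(-1)<60)&(s["range_z"]>0)&(P[...,2]>.16)&(P[...,2]<.2)&(np.hypot(P[...,0]-c[0],P[...,1]-c[1])<.12)
    kq=P[k]; print("knob",k.sum(),kq.mean(0),np.percentile(kq[:,2],[5,95])); print(cv2.minAreaRect(kq[:,:2].astype(np.float32)))
    v,u=np.nonzero(k); print(u.mean(),v.mean(),u.min(),u.max(),v.min(),v.max())
    pc=np.array([u.mean()-s["cx"],v.mean()-s["cy"],s["fx"]])/s["fx"]; d=s["R"].T@pc; o=-s["R"].T@s["t"]
    print("ray@.178",o+d*(.178-o[2])/d[2], "cam",o)
E
```

```text
side 5957 [ 0.50771726 -0.16058094  0.14159807] [0.13999422 0.1415811  0.1432311 ]
((0.5102457404136658, -0.17014992237091064), (0.18625618517398834, 0.173239067196846), 4.182246685028076) [[0.41104856133461, -0.09055280685424805], [0.42368271946907043, -0.2633305490016937], [0.609442949295044, -0.24974703788757324], [0.5968087911605835, -0.07696929574012756]]
knob 292 [ 0.44982788 -0.16724045  0.18290674] [0.17049215 0.18886352]
((0.44969096779823303, -0.17310431599617004), (0.02208767458796501, 0.037256963551044464), 4.710446834564209)
402.0342465753425 161.2054794520548 395 409 149 173
ray@.178 [ 0.44929363 -0.17297977  0.178     ] cam [0.50422824 0.43910766 0.69485069]
top 10266 [ 0.50493435 -0.17217224  0.13965553] [0.13748858 0.13967215 0.14184768]
((0.5098342299461365, -0.17259101569652557), (0.18508554995059967, 0.17013056576251984), 4.1391777992248535) [[0.41139283776283264, -0.09442730247974396], [0.4236728250980377, -0.264114111661911], [0.6082756519317627, -0.250754714012146], [0.5959956645965576, -0.08106791973114014]]
knob 378 [ 0.44963044 -0.175531    0.18353184] [0.17661669 0.18776   ]
((0.4494420886039734, -0.1766757369041443), (0.021770959720015526, 0.03788520768284798), 4.850410461425781)
427.01851851851853 314.015873015873 414 440 306 322
ray@.178 [ 0.44932974 -0.17672343  0.178     ] cam [ 0.48777202 -0.01989106  0.91683549]
```

```bash
cat > g.py <<'E'
import numpy as np
from scipy.spatial.transform import Rotation as Ro
E_X=np.array([np.cos(np.radians(4.2)),np.sin(np.radians(4.2)),0])
K=np.array([.4497,-.1750,.175]); H=K+.155*E_X; H[2]=.130
def knob(th,d=0):
    a,b=.155,.045
    p=H+E_X*(-a*np.cos(th)+b*np.sin(th)); p[2]+=a*np.sin(th)+b*np.cos(th); return p
def tcp(th): return knob(th)-[0,0,.008]
def shift(st,p,yaw=94.2,pitch=0):
    R=Ro.from_euler('xyz',st["tcp_rot"],degrees=True)
    T=Ro.from_euler('xyz',[180,pitch,yaw],degrees=True)
    return np.round((R.inv()*T).as_rotvec(),3),np.round(R.inv().apply(np.array(p)-st["tool_pos"])*1000,1)
E
python3 - <<'E'
from g import *; from plant import arm
s=arm.get_state(); print(shift(s,[.55,.25,.32])); print(H)
E
```

```text
(array([-0.   ,  0.001, -0.442]), array([-268.3,  422.9,  -95.4]))
[ 0.60428374 -0.16364808  0.13      ]
```

Call:
carry_out(increments=[[[0,0,0,0,0,-40,90],[0,0,-0.05,-10,15,-70,90],[0,0,-0.15,-40,50,-85,90],[0,0,-0.25,-65,85,-95,90],[0,0,-0.35,-90,118,-95,90],[0,0,-0.44,-115,150,-95,90],[0,0,-0.442,-140,183,-95,90],[0,0,-0.442,-165,215,-95,90],[0,0,-0.442,-190,248,-95,90],[0,0,-0.442,-215,280,-95,90]]])

```text
clock: 0.93
tool_pos: [0.4339, 0.3539, 0.3199]
tcp_rot: [-180.0, 0.0, 94.2]
force: [0.8, 0.2, -0.0]
gripper_width: 0.992
```

```bash
python3 - <<'E'
from g import *; from plant import arm
s=arm.get_state(); print(s["tool_pos"],s["tcp_rot"],s["q"],s["clock"]); print(shift(s,[.55,.18,.32]),shift(s,[.45,-.175,.30]))
E
```

```text
[0.43391024 0.35387252 0.31985062] [-1.79995842e+02  4.53594014e-03  9.42050110e+01] [ 3.68144880e+01  2.95875958e+00  1.11804984e+02 -1.74000665e-03
  6.52422032e+01 -5.73897941e+01] 0.9333
(array([-0.,  0.,  0.]), array([-1.819e+02,  1.030e+02, -1.000e-01])) (array([-0.,  0.,  0.]), array([-528.6,  -22.7,   19.9]))
```

Call:
carry_out(increments=[[[0,0,0,-35,20,0,90],[0,0,0,-70,40,0,90],[0,0,0,-108,55,0,90],[0,0,0,-147,65,0,90],[0,0,0,-187,65,0,90],[0,0,0,-227,60,0,90],[0,0,0,-267,50,0,90],[0,0,0,-306,38,0,90],[0,0,0,-346,26,5,90],[0,0,0,-386,14,10,90]]])

```text
clock: 1.77
tool_pos: [0.4749, -0.0291, 0.31]
tcp_rot: [180.0, 0.0, 94.2]
force: [1.0, 0.4, -1.0]
gripper_width: 0.986
```

Call:
carry_out(increments=[[[0,0,0,-38,-10,5,90],[0,0,0,-76,-22,10,90],[0,0,0,-114,-32,15,90],[0,0,0,-138,-36,15,90],[0,0,0,-142,-37,15,90],[0,0,0,-142,-37,15,90],[0,0,0,-142,-37,15,90]]])

```text
clock: 2.35
tool_pos: [0.4492, -0.1713, 0.2949]
tcp_rot: [-180.0, -0.0, 94.2]
force: [0.6, -0.7, 0.1]
gripper_width: 0.988
```

```bash
python3 - <<'E'
from g import *; from plant import arm
s=arm.get_state(); print(s["tool_pos"],s["tcp_rot"],s["q"],s["clock"]); print(shift(s,tcp(0)),tcp(0))
E
```

```text
[ 0.44917332 -0.17134286  0.29486378] [-1.79982012e+02 -2.03048922e-02  9.41600343e+01] [-2.36631344e+01 -3.80705717e+00  1.21250124e+02  1.07715697e-02
  6.25823198e+01 -1.17828134e+02] 2.35
(array([-0.   , -0.   , -0.001]), array([ -3.7,   0.3, 127.9])) [ 0.4497 -0.175   0.167 ]
```

Call:
carry_out(increments=[[[0,0,0,-3.7,0.3,30,90],[0,0,0,-3.7,0.3,60,90],[0,0,0,-3.7,0.3,85,90],[0,0,0,-3.7,0.3,105,90],[0,0,0,-3.7,0.3,118,90],[0,0,0,-3.7,0.3,126,90],[0,0,0,-3.7,0.3,128,90],[0,0,0,-3.7,0.3,128,90]]])

```text
clock: 3.02
tool_pos: [0.4501, -0.1747, 0.1671]
tcp_rot: [-180.0, -0.0, 94.3]
force: [0.0, 0.2, -0.5]
gripper_width: 0.988
```

```bash
python3 - <<'E'
from g import *; from plant import arm; import cv2
s=arm.get_state(); print(s["tool_pos"],s["tcp_rot"],s["force"])
for n in ("side","top"):
    x=arm.snapshot(n)["img"]
    x=x[100:280,260:500] if n=="side" else x[200:380,330:570]
    cv2.imwrite(f"pics/{n}1.png",cv2.resize(x,None,fx=3,fy=3)[:,:,::-1])
E
```

```text
[ 0.45006074 -0.17469031  0.16707415] [-1.79983008e+02 -1.05086669e-02  9.42558701e+01] [ 0.0148167   0.19257761 -0.45440979]
```

View pics/side1.png

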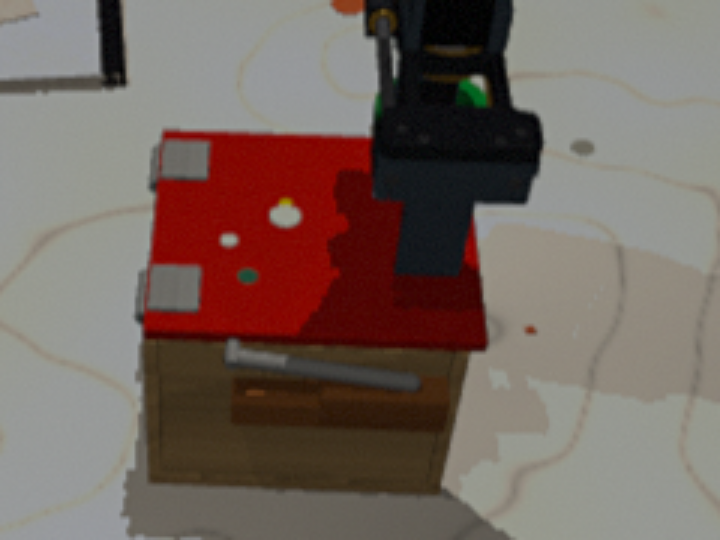

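View pics/top1.png

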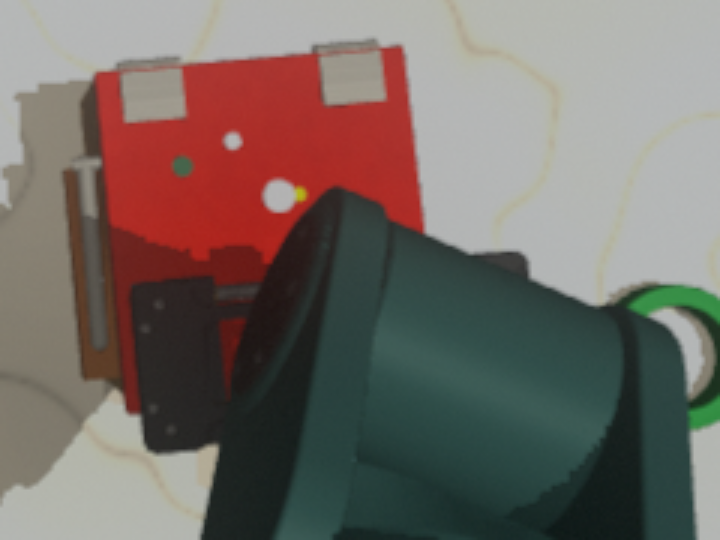

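The side view shows the near finger straddling the knob, about 15 mm clear of the lid (fingertip at (430,275) in the crop). The top view shows the gripper parallel to the hinge, with the stay at (90,260). Closing now.

Call:
carry_out(increments=[[[0,0,0,0,0,0,30],[0,0,0,0,0,0,30],[0,0,0,0,0,0,30],[0,0,0,0,0,0,30],[0,0,0,0,0,0,30],[0,0,0,0,0,0,30],[0,0,0,0,0,0,30],[0,0,0,0,0,0,30]]])

```text
clock: 3.78
tool_pos: [0.4501, -0.1762, 0.1672]
tcp_rot: [180.0, 0.1, 94.2]
force: [-6.9, -40.6, 1.1]
gripper_width: 0.439
```

```bash
python3 - <<'E'
from g import *; from plant import arm
s=arm.get_state(); print(s["tool_pos"],s["tcp_rot"],s["force"],s["wrist_torque"])
# deltas in tool y,z relative to closed pose for lid angles (tool down: tool y=+ex, z down)
for th in np.arange(0,1.41,.05):
    d=tcp(th)-tcp(0); print(round(th,2),np.round([d@E_X*1000,-d[2]*1000],1))
E
```

```text
[ 0.45006736 -0.1762094   0.16719952] [1.79975606e+02 1.09180547e-01 9.42347193e+01] [ -6.94995628 -40.64628272   1.13179582] [-6.59494974  1.46646809 -0.17216664]
0.0 [ 0. -0.]
0.05 [ 2.4 -7.7]
0.1 [  5.3 -15.2]
0.15 [  8.5 -22.7]
0.2 [ 12.  -29.9]
0.25 [ 16.  -36.9]
0.3 [ 20.2 -43.8]
0.35 [ 24.8 -50.4]
0.4 [ 29.8 -56.8]
0.45 [ 35.  -62.9]
0.5 [ 40.5 -68.8]
0.55 [ 46.4 -74.4]
0.6 [ 52.5 -79.7]
0.65 [ 58.8 -84.6]
0.7 [ 65.4 -89.3]
0.75 [ 72.3 -93.6]
0.8 [ 79.3 -97.5]
0.85 [  86.5 -101.1]
0.9 [  93.9 -104.4]
0.95 [ 101.4 -107.3]
1.0 [ 109.1 -109.7]
1.05 [ 116.9 -111.8]
1.1 [ 124.8 -113.5]
1.15 [ 132.8 -114.9]
1.2 [ 140.8 -115.8]
1.25 [ 148.8 -116.3]
1.3 [ 156.9 -116.4]
1.35 [ 165.  -116.1]
1.4 [ 173.  -115.4]
```

Gripped at 40 mm, the knob's length, but there is 40 N sideways from an off-centre grip. I'll ease the tool 1.5 mm towards −y.

Call:
carry_out(increments=[[[0,0,0,-0.8,0,0,30],[0,0,0,-1.5,0,0,30],[0,0,0,-1.5,0,0,30]]])

```text
clock: 4.03
tool_pos: [0.4499, -0.1766, 0.167]
tcp_rot: [-180.0, -0.0, 94.2]
force: [-0.4, 4.2, 0.8]
gripper_width: 0.438
```

Call:
carry_out(increments=[[[0,0,0,0,2.4,-7.7,30],[0,0,0,0,5.3,-15.2,30],[0,0,0,0,8.5,-22.7,30],[0,0,0,0,12,-29.9,30],[0,0,0,0,16,-36.9,30],[0,0,0,0,20.2,-43.8,30],[0,0,0,0,24.8,-50.4,30],[0,0,0,0,29.8,-56.8,30],[0,0,0,0,35,-62.9,30],[0,0,0,0,35,-62.9,30]]])

```text
clock: 4.87
tool_pos: [0.4858, -0.174, 0.2313]
tcp_rot: [180.0, -0.0, 94.2]
force: [-4.3, 5.0, 0.4]
gripper_width: 0.44
```

```bash
cat > look.py <<'E'
from g import *; from plant import arm; import cv2,sys
s=arm.get_state(); print(s["clock"],s["tool_pos"],s["tcp_rot"],s["force"],s["wrist_torque"],s["gripper_width"])
t=sys.argv[1]
for n in ("side","top"):
    x=arm.snapshot(n)["img"]
    x=x[60:300,240:540] if n=="side" else x[160:400,300:600]
    cv2.imwrite(f"pics/{n}{t}.png",cv2.resize(x,None,fx=2,fy=2)[:,:,::-1])
E
python3 look.py 2
```

```text
4.8667 [ 0.48576755 -0.17398352  0.23125138] [ 1.79990062e+02 -3.02731728e-02  9.41985623e+01] [-4.2920889   5.03604512  0.35962104] [ 0.9904404   0.69908286 -0.01252127] 0.44015732265095503
```

View pics/side2.png

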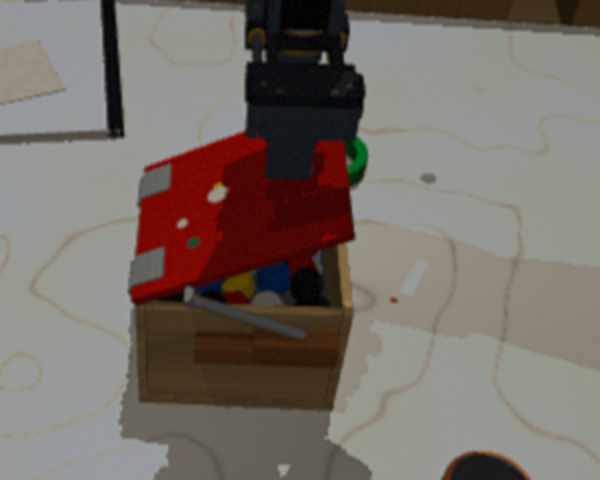

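The lid is following the arc, with its front corner up at (352,237) and low forces. I'll carry on.

Call:
carry_out(increments=[[[0,0,0,0,5.5,-5.9,30],[0,0,0,0,11.4,-11.5,30],[0,0,0,0,17.5,-16.8,30],[0,0,0,0,23.8,-21.7,30],[0,0,0,0,30.4,-26.4,30],[0,0,0,0,37.3,-30.7,30],[0,0,0,0,44.3,-34.6,30],[0,0,0,0,51.5,-38.2,30],[0,0,0,0,58.9,-41.5,30],[0,0,0,0,58.9,-41.5,30]]])

```text
clock: 5.8
tool_pos: [0.5451, -0.1696, 0.2726]
tcp_rot: [180.0, -0.0, 94.2]
force: [-2.7, 5.9, 1.4]
gripper_width: 0.436
```

```bash
python3 look.py 3
```

```text
5.8 [ 0.54512639 -0.16960574  0.2725909 ] [ 1.79965648e+02 -2.51797360e-02  9.42059084e+01] [-2.67791681  5.8692625   1.40584152] [ 1.00530141  0.65121313 -0.11553642] 0.43575517716516476
```

View pics/side3.png

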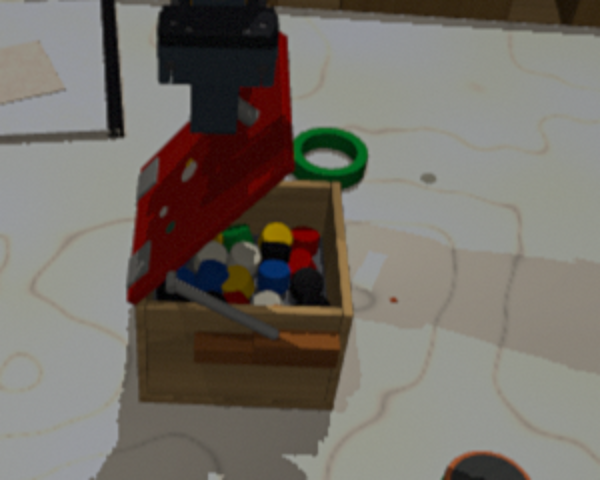

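The lid is at about 0.9 rad and the stay's foot is sliding along its ledge at (275,335). Next I go to about 1.34 rad, short of the 1.40 stop.

Call:
carry_out(increments=[[[0,0,0,0,7.5,-2.9,30],[0,0,0,0,15.2,-5.3,30],[0,0,0,0,23,-7.4,30],[0,0,0,0,30.9,-9.1,30],[0,0,0,0,38.9,-10.5,30],[0,0,0,0,46.9,-11.4,30],[0,0,0,0,54.9,-11.9,30],[0,0,0,0,63,-12,30],[0,0,0,0,69.5,-11.8,30],[0,0,0,0,69.5,-11.8,30]]])

```text
clock: 6.73
tool_pos: [0.6146, -0.1645, 0.2845]
tcp_rot: [179.9, -0.0, 94.2]
force: [-1.6, 6.5, 3.8]
gripper_width: 0.438
```

```bash
python3 look.py 4; python3 - <<'E'
from g import *; from plant import arm
s=arm.get_state(); p=s["tool_pos"]+[0,0,.008]-H; x=p@E_X; print(np.arctan2(p[2],-x)-np.arctan2(.045,.155),np.hypot(x,p[2]))
E
```

```text
6.7333 [ 0.61464546 -0.1644713   0.28450293] [ 1.79937626e+02 -1.37672693e-02  9.42080601e+01] [-1.62533734  6.5420056   3.80921938] [ 1.12575957  0.52783741 -0.055075  ] 0.43813352830517693
1.3483866466086787 0.16279403250930238
```

View pics/side4.png

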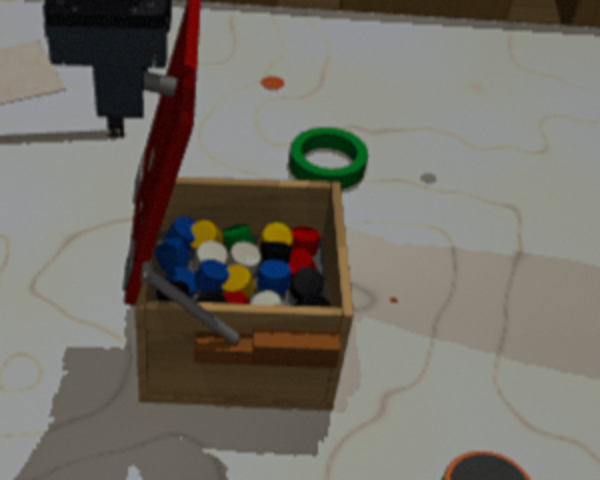

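The lid is at about 1.35 rad, past 1.28, and the foot has reached the notch at (235,338). Now I ease it back.

Call:
carry_out(increments=[[[0,0,0,0,-4,-0.2,30],[0,0,0,0,-8,-0.2,30],[0,0,0,0,-12,-0.2,30],[0,0,0,0,-16,0,30],[0,0,0,0,-20,0.2,30],[0,0,0,0,-24,0.5,30],[0,0,0,0,-27,0.9,30],[0,0,0,0,-29,1.1,30],[0,0,0,0,-29,1.1,30]]])

```text
clock: 7.58
tool_pos: [0.5848, -0.1667, 0.2831]
tcp_rot: [179.9, -0.0, 94.2]
force: [1.5, 5.9, -3.3]
gripper_width: 0.436
```

```bash
python3 look.py 5; python3 - <<'E'
from g import *; from plant import arm
s=arm.get_state(); p=s["tool_pos"]+[0,0,.008]-H; x=p@E_X; print(np.arctan2(p[2],-x)-np.arctan2(.045,.155),np.hypot(x,p[2]))
E
```

```text
7.5833 [ 0.5848352  -0.16672036  0.28312818] [ 1.79898815e+02 -1.00140113e-02  9.41851074e+01] [ 1.45528237  5.88653541 -3.29898483] [ 1.15639429 -0.40756868  0.03472787] 0.4362795464031869
1.1679325118620854 0.16227537889364213
```

View pics/side5.png

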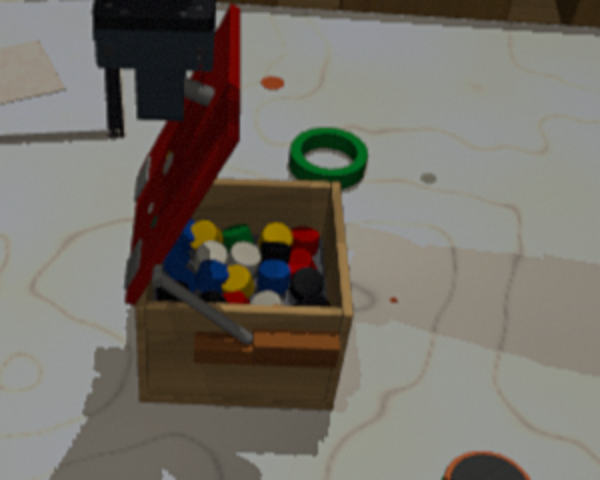

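Foot at (250,342), against the notch's shoulder. I continue in small steps, watching for contact force.

Call:
carry_out(increments=[[[0,0,0,0,-1,0.15,30],[0,0,0,0,-2,0.3,30],[0,0,0,0,-3,0.45,30],[0,0,0,0,-3,0.45,30]]])

```text
clock: 8.02
tool_pos: [0.5823, -0.1669, 0.2828]
tcp_rot: [179.9, -0.0, 94.2]
force: [2.4, 7.4, -3.2]
gripper_width: 0.438
```

Call:
carry_out(increments=[[[0,0,0,0,-1,0.15,30],[0,0,0,0,-2,0.3,30],[0,0,0,0,-2,0.3,30]]])

```text
clock: 8.27
tool_pos: [0.5807, -0.167, 0.2826]
tcp_rot: [179.8, -0.0, 94.2]
force: [6.7, 6.8, -5.4]
gripper_width: 0.435
```

Call:
carry_out(increments=[[[0,0,0,0,-1,0.2,30],[0,0,0,0,-1,0.2,30],[0,0,0,0,-1,0.2,30]]])

```text
clock: 8.52
tool_pos: [0.5802, -0.1671, 0.2825]
tcp_rot: [179.7, 0.0, 94.2]
force: [9.3, 6.8, -5.5]
gripper_width: 0.433
```

```bash
python3 look.py 6
```

```text
8.5167 [ 0.58015789 -0.16711186  0.28253102] [1.79747458e+02 7.04107914e-03 9.41825466e+01] [ 9.26878833  6.79865405 -5.45672498] [ 1.2708881  -1.79186502 -0.0044038 ] 0.432962882597537
```

View pics/side6.png

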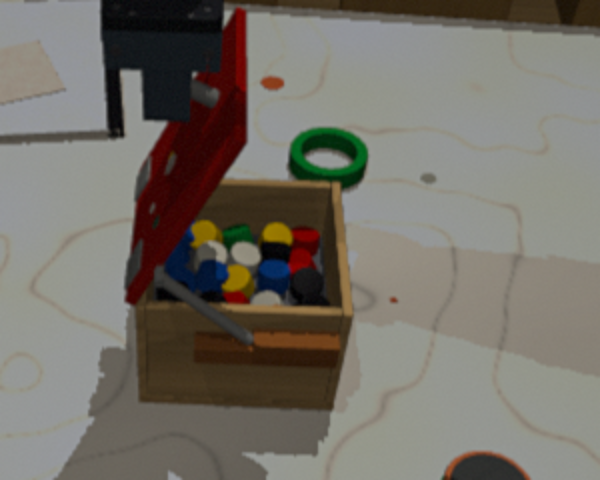

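The foot is still at (250,342) and the push has risen to about 9 N, so the lid is resting on the leg at about 1.14 rad. I back off 1.5 mm and open.

Call:
carry_out(increments=[[[0,0,0,0,1.5,0,30],[0,0,0,0,1.5,0,30],[0,0,0,0,1.5,0,48],[0,0,0,0,1.5,0,60],[0,0,0,0,1.5,0,80],[0,0,0,0,1.5,0,90],[0,0,0,0,1.5,0,90],[0,0,0,0,1.5,0,90]]])

```text
clock: 9.28
tool_pos: [0.5795, -0.1675, 0.2813]
tcp_rot: [180.0, 0.0, 94.2]
force: [-0.6, 0.3, 0.6]
gripper_width: 0.844
```

```bash
python3 look.py 7
```

```text
9.2833 [ 0.57954561 -0.1674847   0.28127455] [1.79995853e+02 9.17594929e-03 9.41895590e+01] [-0.56403384  0.33777726  0.58146112] [-0.0204107   0.05596116 -0.03742665] 0.8440008208120388
```

View pics/side7.png

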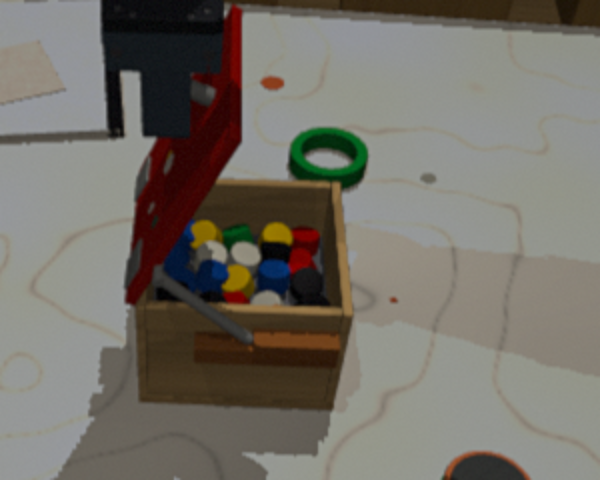

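View pics/top7.png

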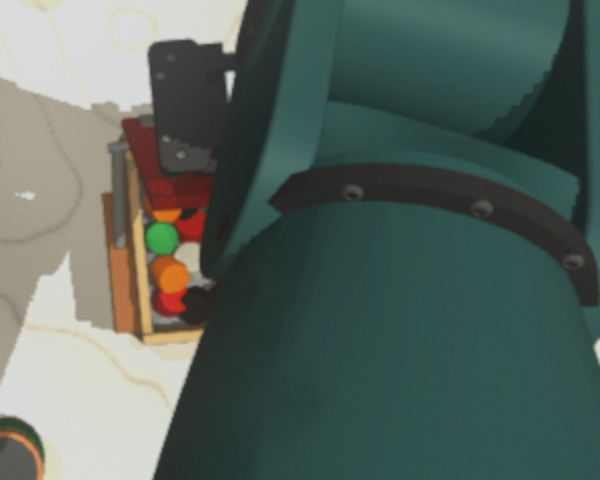

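The lid stays up (edge at (240,140), foot at (250,342)) with the jaws open and no force. Retreating straight up.

Call:
carry_out(increments=[[[0,0,0,0,0,-8,90],[0,0,0,0,0,-20,90],[0,0,0,0,0,-40,90],[0,0,0,0,0,-60,90],[0,0,0,0,0,-85,90],[0,0,0,0,0,-110,90],[0,0,0,0,0,-135,90],[0,0,0,0,0,-155,90],[0,0,0,0,0,-160,90],[0,0,0,0,0,-160,90]]])

```text
clock: 10.22
tool_pos: [0.5799, -0.1675, 0.4436]
tcp_rot: [179.8, 0.1, 94.2]
force: [-0.1, -0.5, -0.2]
gripper_width: 0.987
```

Call:
carry_out(increments=[[[0,0,0,0,0,0,90],[0,0,0,0,0,0,90],[0,0,0,0,0,0,90],[0,0,0,0,0,0,90],[0,0,0,0,0,0,90],[0,0,0,0,0,0,90]]])

```text
clock: 10.72
tool_pos: [0.5794, -0.1674, 0.4408]
tcp_rot: [-180.0, -0.0, 94.2]
force: [0.4, 0.0, 0.9]
gripper_width: 0.988
```

```bash
python3 look.py 8; python3 - <<'E'
from g import *; from h import *; from plant import arm
s=arm.snapshot("side"); cv2.imwrite("pics/side9.png",s["img"][:,:,::-1]); P=pts(s); 
i=s["img"].astype(int); m=(i[...,0]>60)&(i[...,1]<35)&(i[...,2]<35)&(s["range_z"]>0)&(P[...,2]>.14)&(P[...,2]<.4)&(abs(P[...,1]+.17)<.13)
q=P[m]-H; u=q@E_X; z=q[:,2]
f=np.c_[u,z]; f=f-f.mean(0); d=np.linalg.svd(f,full_matrices=False)[2][0]; print(m.sum(),"lid angle",np.arctan2(abs(d[1]),abs(d[0])),d)
b=(i[...,2]>80)&(i[...,0]<60)&(s["range_z"]>0)&(P[...,2]>.1)&(P[...,2]<.3)&(P[...,1]>0); print("blue z",np.percentile(P[b][:,2],[2,50,98]))
E
```

```text
10.7167 [ 0.57943989 -0.16735745  0.44075764] [-1.79965631e+02 -1.26078345e-02  9.41952662e+01] [0.35036337 0.04344615 0.93350357] [-0.00833297  0.02419288 -0.05387717] 0.9882778015173965
2143 lid angle 1.1295977245366755 [ 0.4270236  -0.90424048]
blue z [0.13915545 0.1411544  0.14313667]
```

View pics/side9.png

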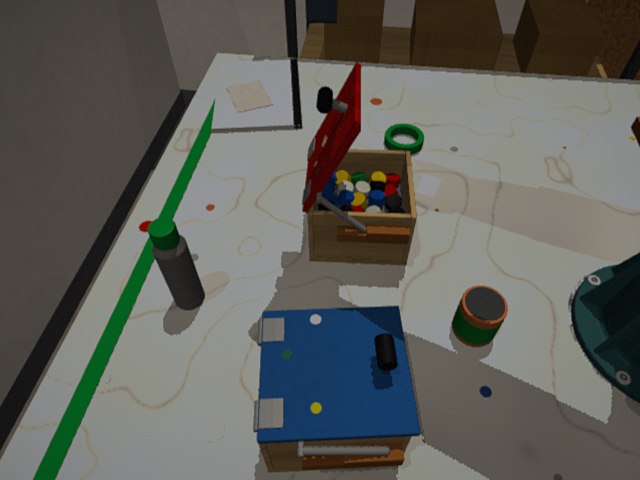

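The red lid stands propped with its knob at (325,100) and the stay's foot at (365,230). It measures about 1.13 rad, including some edge and shadow pixels. The blue lid is flat at z≈0.141, and the gripper is clear of everything.

```bash
python3 -c "
from plant import arm
print(arm.sign_off())"
```

```text
the job is handed in; nothing more can be done
None
```

The red bin is open and its lid is propped on the stay; I handed the job in at about 11 s of the 35 s allowed. I pinched the red lid's knob by its ends, swung the lid to about 1.35 rad, eased it back until the leg took the load, then let go and moved straight up.

**Last checks:**
- **Red lid:** it stood by itself, at about 1.13 rad by a plane fit to the depth image and about 1.14 rad from the tool position. Both are inside 1.07–1.23 and slightly under the nominal 1.15. I did not measure its speed directly, but it did not shift in the pictures after release.
- **Blue lid:** flat and shut, with its top at about 0.141 m.
- **Robot:** no contact; the gripper is open about 16 cm above the release point.

**One thing went less than cleanly:** the first grip was off-centre by about 2 mm and put about 40 N sideways on the fingers. I corrected it before lifting, and the force dropped to about 4 N. That was read at the wrist, where the limit is 120 N. The 40 N limit applies to the arm or gripper body pressing on something, and here only the fingers touched the knob.

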